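# Free the sagging gate bolt of the guard cabinet and hold the gate ajar

### The job

Lift the loose yellow cover plate off its two pins on the guard cabinet's latch and set it down (not drop it) flat in the blue tray, knob up, and let go of it. Then take the red knob of the sagging bolt, lift it over the keeper's bent lip while drawing the bolt well back, nearly to its stop, with the gate still shut, and swing the gate open to about 25 degrees. Finish still holding the gate there against its closing spring, and do not disturb the jug, jar, ceramic sample, disc or weight.

Things in the scene. Friction and masses are not known exactly. Their poses are not given: they have to be found in the camera images.
- cabinet: Fixed cream guard cabinet, 380 mm wide, roof z 145. Origin on the table in its front plane; +x into the cabinet (from the robot), +y to the hinge side. 'Cabinet x/y' below: this frame, mm. Gate: x -20 to 0, y -119 to 150, swings to -x. Latch post beside it: x -42 to 22, y -205 to -128, top z 145; on it the keeper, on that the cover.
- cover_knob (a point): Middle of the black round knob (22 mm diameter, 28 mm tall) on the loose yellow cover plate, 84 (x) x 66 (y) x 5 mm, about 120 g; plate top 14 mm and underside 19 mm below this point. Starts on the keeper (underside z 178) at cabinet x -10, y -162, on two upright 6 mm pins 26 mm either side of the knob along x, ending 11 mm above the plate: lift it straight up over 16 mm. Holes 9 mm.
- tray_in (a point): Middle of the inner floor of the fixed blue tray, 170 (x) x 150 (y) x 25 mm outside, walls 4 mm thick, floor 4 mm thick. Axes along its sides.
- bolt_knob (a point): Middle of the bolt's red upright knob: vertical cylinder, 18 mm diameter, 38 mm tall, above the gate's top rail (rail top z 140), at cabinet x -10, y -30 + bolt_slide with the gate shut; z 206 when the bolt sags. Dark guide loops (look only, top z 193) at cabinet y -85 and 55. The round knob can turn between the fingers as the gate swings.
- bolt_tip (a point): Bottom of the tooth under the bolt's tip. The tooth is 10 mm long; sagging, its bottom is at z 149, 8.5 mm below the top of the keeper's lip, and beyond the lip as seen from the hinge.
- keeper_lip (a point): Middle of the top edge of the keeper's bent-up lip, 6 mm thick along cabinet y, fixed on the latch post, z 157.5 mm. The keeper also has walls in front of and behind the bolt (to z 178 mm, cabinet y -195 to -129), so the gate cannot open until the bolt is out of it.
- bolt_slide (a joint): How far the bolt is drawn (m): 0 fully shot, 0.050 end stop; moves along cabinet +y (to the hinge), about 2 N of rubbing. Starts at 0 to 0.004; unlifted it stops on the lip at about 0.007. The tooth is past the lip from about 0.023, the bolt out of the keeper from about 0.030.
- bolt_lift (a joint): How far the bolt is lifted in its worn guides (m): 0 sagging, 0.018 stop. Straight up; it weighs about 200 g and falls back if let go. The tooth clears the lip from 0.0085; 0.011 to 0.016 is right for passing. The lift is not needed once past the lip.
- gate (a joint): Gate opening angle (rad): 0 shut, 1.2 stop; it swings towards the robot about the upright hinge. A spring closes it (0.18 N m when shut, 0.45 N m at 0.44 rad): let go, it swings shut.
- gate_hinge (a point): Point on the gate's upright hinge axis, at cabinet x -10, y +150. With the bolt drawn by s, the bolt knob is (0.180 - s) from this axis.
- gate_panel: The aluminium-framed clear gate, 269 mm wide, 20 mm thick, z 25 to 140 mm; it carries the bolt. Origin on the hinge axis at table height; its -y points along the gate to its free edge.
- cover: The same yellow cover plate; origin at the centre of its underside, 19 mm below point cover_knob.
- jug_mark (a point): Leave alone: white plastic jug with a handle, 90 mm across, 130 mm tall, standing on the table; this point is at its middle, half-way up.
- jar_mark (a point): Leave alone: brown glass jar with white lid, 60 mm across, 70 mm tall, standing on the table; this point is at its middle, half-way up.
- sample_cup_mark (a point): Leave alone: white ceramic cup-shaped sample, 52 mm across, 34 mm tall, standing on the cabinet's roof (roof at z 145 mm); this point is at its middle, half-way up.
- disc_mark (a point): Leave alone: pale plaster disc, 70 mm across, 16 mm thick, lying on the table; this point is at its middle, half-way up.
- weight_mark (a point): Leave alone: brass calibration weight, 34 mm across, 50 mm tall, standing on the table; this point is at its middle, half-way up.
Not all that is in view belongs to the job. What is meant by the cover is not pink, and is the larger of those in its own colour.

How it is judged:
By the outcome, as a careful person would: the job done as asked, in the order asked, and still so for the second after the job is handed in, while the arm keeps its last pose, push and grip.
It also fails if it takes over 53 s, if anything falls off the work surface, if the arm or the gripper's body presses on something with over 40 N, if the wrist force passes 120 N, or if a joint passes its speed limit or range.

### The arm

A 6-joint arm with a two-finger parallel gripper is mounted at the origin on the work surface. World frame = base frame: x ahead of the robot, y to its left, z up, the work surface at z = 0. Lengths are in m, angles in rad, forces in N, time in s.
With the tool pointing down it reaches from about 0.35 to 0.975 m from the base axis. Payload 4.9 kg.
Tool frame: the origin (TCP) lies at the very end of the fingers, on their centre line; the grasp point (between the pads) lies 19 mm behind it; z points along the fingers, x is the direction in which the jaws open and shut, and the axes are right-handed (so a half turn about z gives the same grasp; the last joint's range is limited). The gripper opens to 85 mm and grips with 20 to 120 N. Pads are 22 mm wide; open, the fingers measure 114 mm over their backs; the gripper's body (76 mm by 85 mm) begins 54 mm behind the grasp point. The pads swing forward as they close: fully open they stand 13 mm farther back than shut.
Start: joints at [-1.401, 0.053, 1.613, -0, 1.476, -0.119], TCP at [0.178, -0.599, 0.206] pointing down, gripper open.
Joint ranges: [-3.01, 3.01], [-1.01, 2.22], [0.06, 2.58], [-1.02, 4.17], [0.09, 2.62], [-3.14, 3.14]. Speed limits (rad/s): [2.57, 2.57, 3.14, 3.14, 3.14, 3.14].

### API

Orientations are given as a rotation vector (axis times angle).
In Python, from station import readout, viewer, ctrl, nets gives the robot as it stands. The module is installed in compiled form; this text tells all that it offers.
- The arm moves only by the tool step_arm, never from a script. Its argument "moves" is a list that holds one entry, the list of rows, each a list of 4 numbers: the shift along the world's x, y, z in cm, then the turn about the world's z in rad. In form: [[[dx, dy, dz, yaw], ...]]. A call has 1 to 10 rows; each row shifts and turns the commanded pose from where the row before left it; what a row does not reach is not made up. A row lasts 1/12 s, in which the tool goes at most 41.7 mm and 7.16 degrees, less where a joint would pass 70% of its speed; a pose out of reach is approached as far as the arm can. A call is refused whole if a number of a shift passes 4.17 or a number of a turn 0.125, either way. A call with a gripper value outside its range is refused whole. "grip" is the closure, from 0 (fully open) to 1 (shut), set as the call begins (left out, the last holds). The fingers move at their own pace and stop on an object; "squeeze" is the grip in N (left out, the last holds). Time passes only in rows, so rows that do not move let the fingers close. It gives the time, the measured TCP pose, the force and the opening at its end, in the units of the state.
- readout.get_obs(): the state, without advancing time (a new reading comes with each control period).
- viewer.get_image(name): name is "scene" or "top" or "wrist"; returns the picture (480x640x3 uint8, blue, green, red); there is no depth.
- viewer.calibration(name): a dict with "camera_matrix" (3x3 intrinsics, pixels), "k1" (the pictures are not rectified: a ray, as slopes to the right and down, at radius r is drawn at 1 + k1 r^2 times it, then the intrinsics apply), "R" (3x3) and "t" (3): a world point X has camera coordinates R X + t. Camera axes: x right, y down, z forward; pixel columns grow to the right and rows downward; lengths in m; the calibration is good to about 2 mm. A picture is of the moment at which its call begins: read the wrist's pose just before it. calibration takes no time and is no camera call; for the wrist camera it gives the pose at the moment of the call.
- ctrl.finish_job(): hands the job in, once; it reports no verdict.
Trained networks look in the newest picture that a camera, given by its name, has taken for a name from the list of things; names that differ only in an ending like _2 or _b are one class to them, and where a whole thing is asked for, a point or a joint stands for the part that bears it (a point fixed in the world has none). Each returns a list of dicts, best first, with "confidence" (0 to 1); they miss things now and then, are a little off and sometimes report something else, mostly with a low value. They report only what shows in the picture. A call takes as long as a camera call. They do not tell look-alikes from the thing itself.
- nets.masks_of(camera, thing): "region" (480x640 bool, what is visible of it) and "box" ([left, top, right, bottom] in pixels, round what is visible of it).
- nets.pinpoint(camera, thing): "at" ([column, row] in pixels: a listed point, or the origin of a listed thing).
The state is a dict: "t": time; "q": joint angles; "dq": joint speeds; "effort": joint torques, N m; "tool_pos": TCP position; "tool_rot": TCP orientation; "contact_force": force on the tool from outside, world axes, zero at the start; "wrist_torque": the same for the moment, N m; "opening": finger opening in m.
Only numpy, scipy, OpenCV 4.12 (cv2) and the standard library are available. Lean on these libraries where they do the work, as an engineer would, in place of code of your own. Each camera call takes 0.05 s, during which the arm holds its last target. There are 200 camera calls.

## Working session

There is one attempt and no reset: what is moved stays moved. The work goes in short steps, Python scripts to look and compute and a tool call to move; the robot and the scene stay as the last step left them, time stands still between calls to the robot, and variables do not carry over. Pictures are saved under pics/ and viewed, about 8 in all and at most 12, crops included, and the job is handed in when it is done.

Besides the shell and the picture viewer there is one more tool, called after "Emit:" as name(argument=value, ...), one argument or row to a line, values as JSON. step_arm: Moves the arm, as the interface text tells. Its arguments: {"type":"object","properties":{"moves":{"type":"array","items":{"type":"array","items":{"type":"array","items":{"type":"number"}}}},"grip":{"type":"number"},"squeeze":{"type":"number"}},"required":["moves"]}

```bash
mkdir -p pics
cat > h.py <<'E'
import numpy as np, cv2
from station import readout, viewer, ctrl, nets
def ray(c,p):
    K=np.array(c["camera_matrix"]);R=np.array(c["R"]);t=np.array(c["t"])
    d=cv2.undistortPoints(np.array([[p]],float),K,np.array([c["k1"],0,0,0.]))  # r' = r(1+k1 r^2)
    v=np.array([*d[0,0],1.]);v=R.T@v
    return -R.T@t, v/np.linalg.norm(v)
def atz(c,p,z):
    o,v=ray(c,p); return o+v*(z-o[2])/v[2]
def tri(rs):
    A=0;b=0
    for o,v in rs:
        P=np.eye(3)-np.outer(v,v);A=A+P;b=b+P@o
    return np.linalg.solve(A,b)
def proj(c,X):
    K=np.array(c["camera_matrix"]);R=np.array(c["R"]);t=np.array(c["t"])
    x=R@X+t;s=x[:2]/x[2];s=s*(1+c["k1"]*(s@s));return (K@[*s,1])[:2]
E
python3 - <<'E'
from h import *
o=readout.get_obs();print(o["t"],o["tool_pos"],o["tool_rot"],o["opening"])
for n in["scene","top"]:
    cv2.imwrite(f"pics/{n}0.png",viewer.get_image(n))
names=["cover_knob","tray_in","bolt_knob","bolt_tip","keeper_lip","gate_hinge","cabinet","cover","jug_mark","jar_mark","sample_cup_mark","disc_mark","weight_mark"]
C={n:viewer.calibration(n) for n in["scene","top"]}
for c in C: print(c, ray(C[c],[320,240]))
for k in names:
    R={}
    for n in C:
        R[n]=nets.pinpoint(n,k)
        print(k,n,[(np.round(d["at"]).tolist(),round(d["confidence"],2)) for d in R[n][:3]])
    for a in R["scene"][:2]:
        for b in R["top"][:2]:
            ra=ray(C["scene"],a["at"]);rb=ray(C["top"],b["at"]);X=tri([ra,rb])
            print("   ",X.round(3),np.linalg.norm(np.cross(X-ra[0],ra[1])).round(4))
print(readout.get_obs()["t"])
E
```

```text
0.0 [ 0.17786878 -0.59846059  0.20496556] [-2.51684117e+00  1.87784472e+00  2.33997095e-03] 0.08549188996715441
scene (array([0.95121997, 0.82073912, 0.97895228]), array([-0.31902447, -0.64849611, -0.69114122]))
top (array([0.45786477, 0.00566868, 1.1314614 ]), array([ 0.0916315 ,  0.03750708, -0.99508637]))
cover_knob scene [([303.0, 196.0], 0.76)]
cover_knob top [([363.0, 229.0], 0.9), ([407.0, 229.0], 0.89), ([359.0, 309.0], 0.58)]
    [ 0.565 -0.048  0.198] 0.0036
    [ 0.554 -0.135  0.137] 0.0295
tray_in scene [([295.0, 178.0], 0.63)]
tray_in top [([471.0, 288.0], 0.58)]
    [ 0.453 -0.33   0.009] 0.0025
bolt_knob scene [([328.0, 230.0], 0.61)]
bolt_knob top [([295.0, 226.0], 0.91)]
    [0.572 0.091 0.218] 0.0021
bolt_tip scene [([305.0, 218.0], 0.65), ([300.0, 201.0], 0.38)]
bolt_tip top [([352.0, 235.0], 0.77), ([244.0, 230.0], 0.71), ([202.0, 296.0], 0.44)]
    [ 0.564 -0.028  0.152] 0.0028
    [0.596 0.158 0.313] 0.0509
    [ 0.566 -0.03   0.197] 0.0101
    [0.596 0.15  0.345] 0.055
keeper_lip scene [([308.0, 219.0], 0.75)]
keeper_lip top [([349.0, 233.0], 0.55)]
    [ 0.564
[... 753 characters left out ...]
0], 0.71), ([470.0, 288.0], 0.6), ([364.0, 234.0], 0.35)]
    [0.546 0.407 0.041] 0.0015
    [ 0.349 -0.179 -0.549] 0.3163
sample_cup_mark scene [([257.0, 248.0], 0.64), ([303.0, 196.0], 0.56)]
sample_cup_mark top [([332.0, 174.0], 0.83), ([198.0, 294.0], 0.23)]
    [0.694 0.02  0.165] 0.0008
    [0.588 0.211 0.341] 0.1621
    [0.634 0.036 0.295] 0.0328
    [0.542 0.192 0.396] 0.117
disc_mark scene [([212.0, 206.0], 0.95)]
disc_mark top [([476.0, 192.0], 0.75), ([353.0, 232.0], 0.67), ([331.0, 174.0], 0.48)]
    [ 0.689 -0.344 -0.   ] 0.006
    [ 0.652 -0.059  0.2  ] 0.0953
weight_mark scene [([352.0, 194.0], 0.5)]
weight_mark top [([404.0, 322.0], 0.64)]
    [ 0.37  -0.163  0.042] 0.005
1.4
```

View pics/scene0.png

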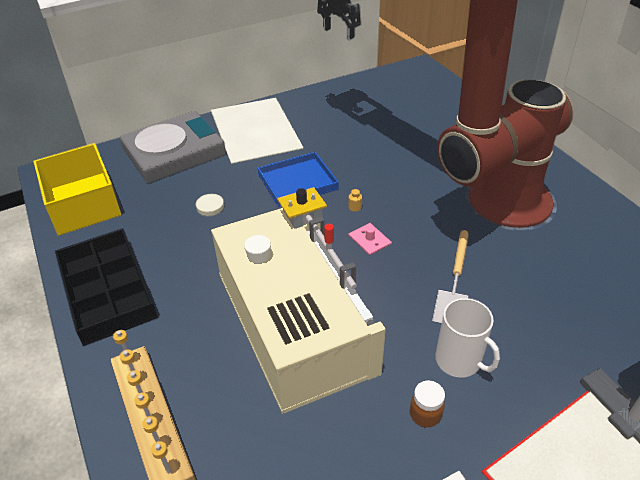

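View pics/top0.png

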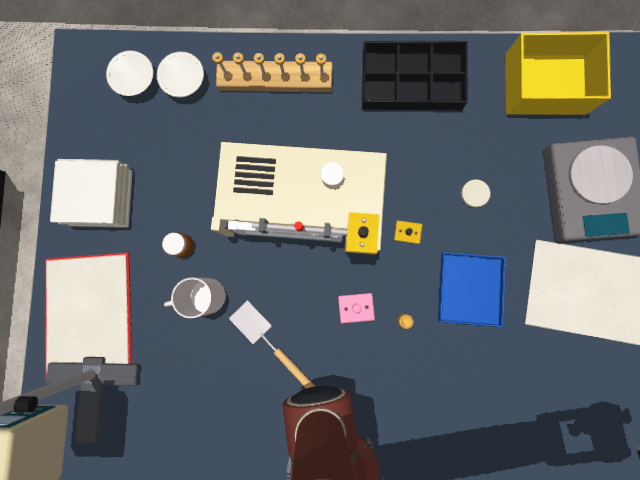

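The scene picture shows the cover, with its black knob at (303,196), and the red bolt knob at (329,233). The tray is at (297,178). The top picture shows the cover at (363,231), with a smaller yellow look-alike at (408,232) and a pink one at (357,308); neither of those is the one I want. I'll move above the cover.

Emit:
step_arm(
  moves=[
    [[1.9,2.75,0.6,-0.0164],[1.9,2.75,0.6,-0.0164],[1.9,2.75,0.6,-0.0164],[1.9,2.75,0.6,-0.0164],[1.9,2.75,0.6,-0.0164],[1.9,2.75,0.6,-0.0164],[1.9,2.75,0.6,-0.0164],[1.9,2.75,0.6,-0.0164],[1.9,2.75,0.6,-0.0164],[1.9,2.75,0.6,-0.0164]],
  ],
  grip=0.3,
  squeeze=50,
)

```text
t: 2.23
tool_pos: [0.3686, -0.3227, 0.2667]
tool_rot: [2.354, -2.08, 0.001]
contact_force: [-0.6, -0.5, -0.1]
opening: 0.0597
```

Emit:
step_arm(
  moves=[
    [[1.9,2.75,0.4,-0.0164],[1.9,2.75,0.4,-0.0164],[1.9,2.75,0.4,-0.0164],[1.9,2.75,0.4,-0.0164],[1.9,2.75,0.4,-0.0164],[1.9,2.75,0.4,-0.0164],[1.9,2.75,0.4,-0.0164],[1.9,2.75,0.4,-0.0164],[1.9,2.75,0.4,-0.0164],[1.9,2.75,0.4,-0.0164]],
  ],
)

```text
t: 3.07
tool_pos: [0.5587, -0.0475, 0.3066]
tool_rot: [-2.177, 2.265, -0.001]
contact_force: [0.5, -0.1, 0.1]
opening: 0.06
```

Emit:
step_arm(
  moves=[
    [[0,0,0,0],[0,0,0,0]],
  ],
)

```text
t: 3.23
tool_pos: [0.5586, -0.0478, 0.3063]
tool_rot: [2.181, -2.261, 0.0]
contact_force: [0.7, -0.1, 0.2]
opening: 0.0599
```

Run:
```python
from h import *
c=viewer.calibration("wrist");cv2.imwrite("pics/w1.png",viewer.get_image("wrist"))
T=viewer.calibration("top");viewer.get_image("top")
for k in["cover_knob","bolt_knob","keeper_lip","bolt_tip","gate_hinge","cover"]:
    R=nets.pinpoint("wrist",k);Q=nets.pinpoint("top",k)
    print(k,[(np.round(d["at"]).tolist(),round(d["confidence"],2)) for d in R[:3]],[(np.round(d["at"]).tolist(),round(d["confidence"],2)) for d in Q[:3]])
    z={"cover_knob":.197,"bolt_knob":.206,"keeper_lip":.1575,"bolt_tip":.149,"gate_hinge":.15,"cover":.178}[k]
    for d in R[:2]: print("   at z",atz(c,d["at"],z).round(4), [tri([ray(c,d["at"]),ray(T,e["at"])]).round(4).tolist() for e in Q[:2]])
```

```text
cover_knob [([317.0, 213.0], 0.86), ([318.0, 300.0], 0.68), ([408.0, 161.0], 0.61)] [([360.0, 232.0], 0.97), ([407.0, 234.0], 0.55)]
   at z [ 0.5664 -0.0477  0.197 ] [[0.5632, -0.0463, 0.1829], [0.5685, -0.0878, 0.2882]]
   at z [ 0.4866 -0.0467  0.197 ] [[0.5485, -0.0429, 0.3134], [0.5529, -0.0831, 0.3451]]
bolt_knob [([145.0, 218.0], 0.9)] [([299.0, 227.0], 0.77)]
   at z [0.5695 0.0916 0.206 ] [[0.5698, 0.086, 0.214]]
keeper_lip [([199.0, 174.0], 0.74)] []
   at z [0.5977 0.0593 0.1575] []
bolt_tip [([505.0, 253.0], 0.43)] [([351.0, 233.0], 0.67)]
   at z [ 0.5069 -0.2375  0.149 ] [[0.5732, -0.0507, 0.4097]]
gate_hinge [] [([218.0, 224.0], 0.78), ([359.0, 234.0], 0.57), ([472.0, 287.0], 0.3)]
cover [([314.0, 214.0], 0.9), ([320.0, 293.0], 0.76), ([403.0, 162.0], 0.6)] [([364.0, 234.0], 0.8), ([408.0, 228.0], 0.37)]
   at z [ 0.5614 -0.0457  0.178 ] [[0.5616, -0.0495, 0.1825], [0.576, -0.0857, 0.3182]]
   at z [ 0.4837 -0.0477  0.178 ] [[0.5475, -0.047, 0.3046], [0.5622, -0.0832, 0.3568]]
```

View pics/w1.png

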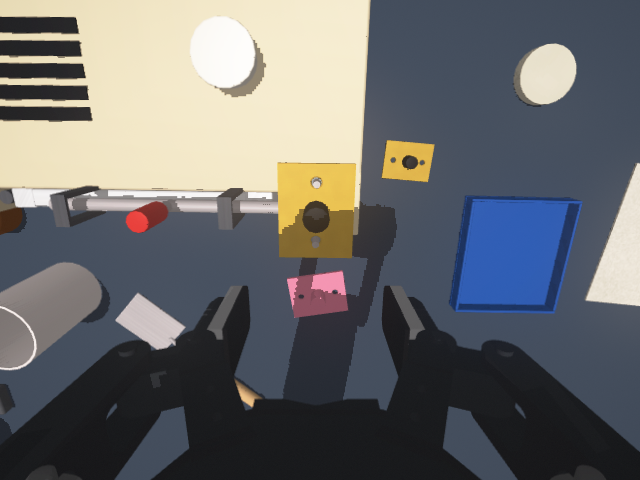

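The wrist picture shows the cover's black knob at (316,217), in line with the plate. The pins are along x at (316,183) and (316,241), so closing along y clears them. Next I descend and grip.

Emit:
step_arm(
  moves=[
    [[0.4,0,-2.0,0],[0.3,0,-2.0,0],[0.1,0,-2.0,0],[0,0,-2.0,0],[0,0,-2.0,0],[0,0,-1.2,0],[0,0,-0.6,0],[0,0,0,0]],
  ],
)

```text
t: 4.6
tool_pos: [0.5652, -0.0489, 0.1866]
tool_rot: [2.176, -2.263, -0.004]
contact_force: [0.3, -0.1, -0.1]
opening: 0.0596
```

Emit:
step_arm(
  moves=[
    [[0,0,0,0],[0,0,0,0],[0,0,0,0],[0,0,0,0],[0,0,0,0],[0,0,0,0]],
  ],
  grip=1.0,
  squeeze=50,
)

```text
t: 5.1
tool_pos: [0.5662, -0.0492, 0.1887]
tool_rot: [-2.177, 2.264, -0.001]
contact_force: [-0.2, 0.1, 0.0]
opening: -0.0002
```

The fingers closed on nothing, so I'll look.

Run:
```python
from h import *
w=viewer.get_image("wrist");s=viewer.get_image("scene");t=viewer.get_image("top")
cs=viewer.calibration("scene");ct=viewer.calibration("top")
o=readout.get_obs();print(o["tool_pos"],o["opening"])
X=np.array(o["tool_pos"])
print("tcp in scene/top/wrist",proj(cs,X),proj(ct,X),proj(viewer.calibration("wrist"),X))
a=cv2.resize(s[150:290,240:400],(400,350),interpolation=cv2.INTER_CUBIC);b=cv2.resize(w,(400,300))
c=cv2.resize(t[170:310,280:440],(400,350),interpolation=cv2.INTER_CUBIC)
im=np.zeros((350,800,3),np.uint8);im[:,:400]=a;im[:300,400:]=b
cv2.imwrite("pics/miss.png",im)
for n in["scene","wrist","top"]:print(n,[(np.round(d["at"]).tolist(),round(d["confidence"],2)) for d in nets.pinpoint(n,"cover_knob")])
```

```text
[ 0.56602314 -0.04909624  0.18830582] 0.0002739746333754718
tcp in scene/top/wrist [300.40995489 199.25008984] [362.59071843 230.96348891] [317.89117819 275.29641409]
scene [([305.0, 196.0], 0.93), ([373.0, 234.0], 0.84), ([302.0, 203.0], 0.45)]
wrist [([313.0, 286.0], 0.94), ([168.0, 28.0], 0.69), ([439.0, 183.0], 0.63)]
top [([362.0, 233.0], 0.85), ([409.0, 232.0], 0.48)]
```

View pics/miss.png

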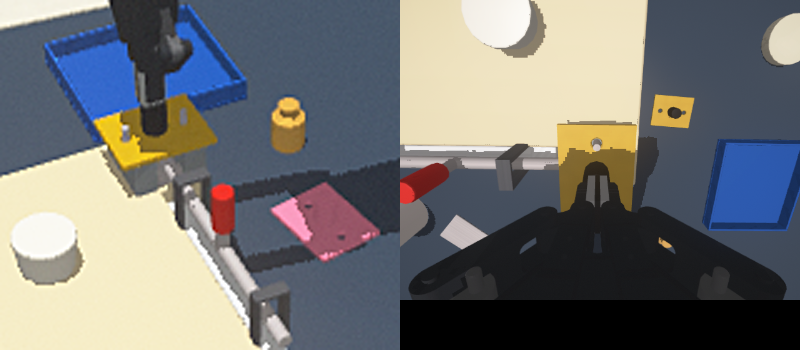

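Run:
```python
from h import *
s=viewer.get_image("scene");w=viewer.get_image("wrist")
cs=viewer.calibration("scene");cw=viewer.calibration("wrist");ct=viewer.calibration("top")
a=cv2.resize(s[165:225,265:332],(400,358),interpolation=cv2.INTER_NEAREST)
b=cv2.resize(w[190:370,220:421],(400,358),interpolation=cv2.INTER_NEAREST)
g=np.hstack([a,b]);cv2.imwrite("pics/miss2.png",g)
for z in[.155,.178,.183,.197,.211]: print(z,proj(cs,np.array([.566,-.049,z])).round(1),proj(cw,np.array([.566,-.049,z])).round(1))
for n,m in(("scene",cs),("wrist",cw)):
  for d in nets.masks_of(n,"cover")[:2]: print(n,d["box"],d["confidence"])
print([ (l) for l in [readout.get_obs()[k] for k in("q","effort","contact_force")]])
```

```text
0.155 [301.1 211.4] [317.4 253.7]
0.178 [300.6 203.1] [317.6 267.9]
0.183 [300.5 201.2] [317.7 271.4]
0.197 [300.3 196. ] [317.8 282.3]
0.211 [300.  190.7] [318. 295.]
scene [277.8, 188.0, 324.5, 215.9] 0.95
scene [347.5, 224.6, 391.5, 254.6] 0.79
wrist [399.9, 150.3, 473.2, 205.5] 0.65
wrist [249.0, 195.8, 379.8, 338.8] 0.64
[array([-2.17509391e-01, -7.05441482e-02,  1.76565027e+00,  1.77728145e-05,
        1.44656035e+00,  1.39248576e+00]), array([-1.35853666e-04, -3.36545777e+01, -3.67500651e+01,  7.62461309e-05,
        7.19842865e-04, -2.88402202e-05]), array([ 0.07162034, -0.23833337, -0.14509475])]
```

View pics/miss2.png

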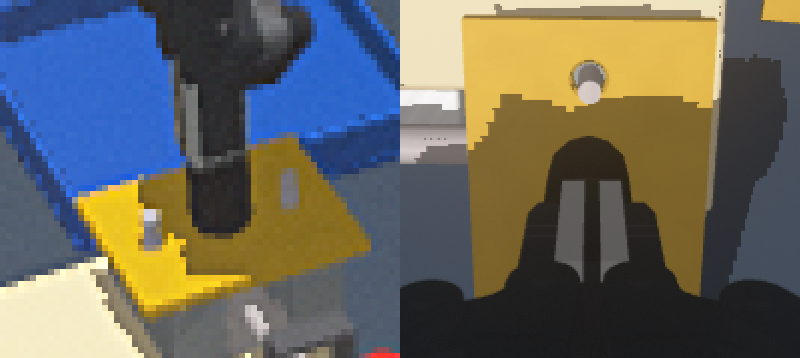

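The scene crop shows the shut fingers ending at row 160 of the crop (scene row 192), right on top of the whole knob. So the real fingertips are about 2 cm higher than the readout says. I'll open, go down in stages while watching the force, and grip again.

Emit:
step_arm(
  moves=[
    [[0,0,0,0],[0,0,0,0],[0,0,0,0],[0,0,0,0]],
  ],
  grip=0.4,
)

```text
t: 5.93
tool_pos: [0.566, -0.0491, 0.1882]
tool_rot: [-2.177, 2.264, 0.0]
contact_force: [-0.2, 0.5, 0.9]
opening: 0.0481
```

Emit:
step_arm(
  moves=[
    [[0,0,-0.5,0],[0,0,-0.5,0],[0,0,-0.3,0],[0,0,-0.2,0],[0,0,0,0]],
  ],
)

```text
t: 6.35
tool_pos: [0.5654, -0.049, 0.1721]
tool_rot: [2.177, -2.264, -0.002]
contact_force: [-0.4, -0.6, -0.8]
opening: 0.0511
```

Emit:
step_arm(
  moves=[
    [[0,0,0,0],[0,0,0,0],[0,0,0,0],[0,0,0,0],[0,0,0,0]],
  ],
  grip=1.0,
)

```text
t: 6.77
tool_pos: [0.5663, -0.0492, 0.1738]
tool_rot: [-2.177, 2.264, -0.001]
contact_force: [-0.2, -1.1, 1.8]
opening: 0.0198
```

Gripped: the opening is 20 mm on the 22 mm knob. I'll lift straight up.

Emit:
step_arm(
  moves=[
    [[0,0,0.5,0],[0,0,0.8,0],[0,0,1.0,0],[0,0,1.2,0],[0,0,1.5,0],[0,0,0.5,0],[0,0,0,0]],
  ],
)

```text
t: 7.35
tool_pos: [0.5674, -0.0494, 0.2314]
tool_rot: [-2.176, 2.262, -0.007]
contact_force: [1.1, -0.0, -0.8]
opening: 0.0196
```

Emit:
step_arm(
  moves=[
    [[-0.6,-1.4,0,0],[-1.1,-2.8,0,0],[-1.3,-3.2,0,0],[-1.3,-3.2,0,0],[-1.3,-3.2,0,0],[-1.3,-3.2,0,0],[-1.3,-3.2,0,0],[-1.3,-3.2,0,0],[-1.1,-2.8,0,0],[-0.7,-1.9,0,0]],
  ],
)

```text
t: 8.18
tool_pos: [0.4513, -0.3323, 0.2275]
tool_rot: [2.175, -2.266, -0.001]
contact_force: [0.8, -0.6, -2.6]
opening: 0.0194
```

Emit:
step_arm(
  moves=[
    [[0,0,-1.5,0],[0,0,-3,0],[0,0,-3,0],[0,0,-2,0],[0,0,0,0],[0,0,0,0]],
  ],
)

```text
t: 8.68
tool_pos: [0.452, -0.3292, 0.1315]
tool_rot: [2.177, -2.264, -0.006]
contact_force: [0.2, 0.3, -0.7]
opening: 0.0196
```

Run:
```python
from h import *
o=readout.get_obs();print(o["t"],o["tool_pos"],o["opening"])
C={n:viewer.calibration(n) for n in["scene","top"]};I={n:viewer.get_image(n) for n in C}
for n,z in(("scene",.025),("top",.025)):
  for d in nets.masks_of(n,"tray_in")[:1]:
    r=d["region"];ct=max(cv2.findContours(r.astype(np.uint8),0,2)[0],key=cv2.contourArea)
    P=np.array([atz(C[n],p[0],.0125)[:2] for p in ct],np.float32)
    print(n,d["confidence"],cv2.minAreaRect(P))
ra=nets.pinpoint("scene","cover_knob");rb=nets.pinpoint("top","cover_knob")
for a in ra[:2]:
  for b in rb[:2]:
    print(np.round(a["at"]),np.round(b["at"]),tri([ray(C["scene"],a["at"]),ray(C["top"],b["at"])]).round(4))
g=np.hstack([cv2.resize(I["scene"][120:260,230:390],(400,350),interpolation=2),cv2.resize(I["top"][210:350,400:560],(400,350),interpolation=2)])
cv2.imwrite("pics/tray.png",g)
```

```text
8.6833 [ 0.45202211 -0.32920651  0.13151201] 0.019604673722277612
scene 0.65 ((0.44789445400238037, -0.3295533061027527), (0.1848071962594986, 0.18200889229774475), 86.97547912597656)
top 0.66 ((0.44909483194351196, -0.32685646414756775), (0.15691275894641876, 0.17350921034812927), 86.794189453125)
[295. 133.] [491. 290.] [ 0.4477 -0.3289  0.1501]
[295. 133.] [358. 311.] [ 0.4785 -0.0652  0.3221]
[371. 234.] [491. 290.] [ 0.3535 -0.3356 -0.1755]
[371. 234.] [358. 311.] [ 0.386  -0.0521  0.0053]
```

View pics/tray.png

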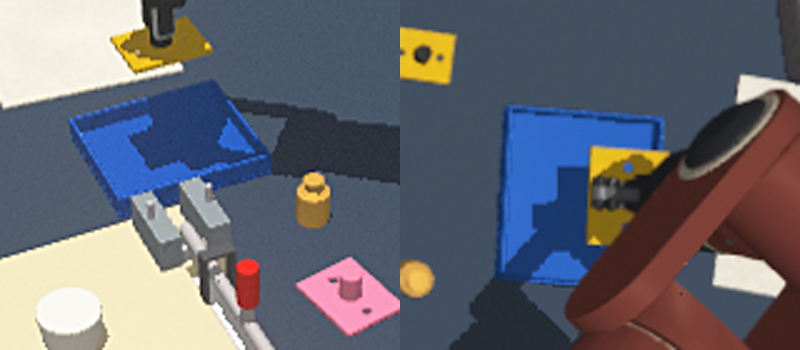

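The cover is held level over the tray. I'll lower it, then creep down.

Emit:
step_arm(
  moves=[
    [[-0.3,0,-1.5,0],[0,0,-2.5,0],[0,0,-2.5,0],[0,0,-2.5,0],[0,0,-1.5,0],[0,0,-0.8,0],[0,0,-0.5,0],[0,0,0,0]],
  ],
)

```text
t: 9.65
tool_pos: [0.4501, -0.3301, 0.0152]
tool_rot: [2.178, -2.264, -0.0]
contact_force: [0.5, 0.0, -1.6]
opening: 0.0196
```

Emit:
step_arm(
  moves=[
    [[0,0,-0.2,0],[0,0,-0.2,0],[0,0,-0.2,0],[0,0,0,0],[0,0,0,0]],
  ],
)

```text
t: 10.07
tool_pos: [0.4502, -0.3303, 0.0096]
tool_rot: [-2.177, 2.265, -0.001]
contact_force: [0.4, 0.7, -1.9]
opening: 0.0192
```

Emit:
step_arm(
  moves=[
    [[0,0,-0.2,0],[0,0,-0.2,0],[0,0,0,0],[0,0,0,0]],
  ],
)

```text
t: 10.4
tool_pos: [0.4498, -0.3299, 0.0049]
tool_rot: [-2.177, 2.265, 0.001]
contact_force: [0.6, -0.2, -1.0]
opening: 0.0197
```

Emit:
step_arm(
  moves=[
    [[0,0,-0.15,0],[0,0,-0.15,0],[0,0,0,0],[0,0,0,0]],
  ],
)

```text
t: 10.73
tool_pos: [0.4499, -0.33, 0.002]
tool_rot: [-2.177, 2.265, 0.001]
contact_force: [0.9, 0.9, -1.2]
opening: 0.0198
```

Emit:
step_arm(
  moves=[
    [[0,0,-0.15,0],[0,0,0,0],[0,0,0,0]],
  ],
)

```text
t: 10.98
tool_pos: [0.45, -0.33, 0.0006]
tool_rot: [-2.177, 2.265, 0.0]
contact_force: [1.5, -0.7, -2.0]
opening: 0.0194
```

Emit:
step_arm(
  moves=[
    [[0,0,-0.15,0],[0,0,0,0],[0,0,0,0]],
  ],
)

```text
t: 11.23
tool_pos: [0.4502, -0.3303, -0.0003]
tool_rot: [-2.177, 2.265, -0.001]
contact_force: [-1.8, 0.4, 1.5]
opening: 0.0196
```

Emit:
step_arm(
  moves=[
    [[0,0,-0.1,0],[0,0,0,0],[0,0,0,0]],
  ],
)

```text
t: 11.48
tool_pos: [0.4502, -0.3304, -0.0003]
tool_rot: [2.177, -2.264, -0.0]
contact_force: [-4.4, 3.6, 8.5]
opening: 0.0191
```

The plate is on the floor (8.5 N, and z has stopped falling). I'll release and go up.

Emit:
step_arm(
  moves=[
    [[0,0,0.1,0],[0,0,0,0],[0,0,0,0],[0,0,0,0],[0,0,0,0]],
  ],
  grip=0.45,
)

```text
t: 11.9
tool_pos: [0.4499, -0.33, -0.0011]
tool_rot: [-2.177, 2.265, 0.0]
contact_force: [-0.2, -0.0, 0.1]
opening: 0.0471
```

Emit:
step_arm(
  moves=[
    [[0,0,0.5,0],[0,0,1.0,0],[0,0,2,0],[0,0,3.5,0],[0,0,4,0],[0,0,4,0],[0,0,4,0],[0,0,4,0],[0,0,3,0]],
  ],
)

```text
t: 12.65
tool_pos: [0.4506, -0.3306, 0.2648]
tool_rot: [-2.177, 2.264, -0.009]
contact_force: [0.2, 0.6, 0.4]
opening: 0.0474
```

Emit:
step_arm(
  moves=[
    [[0.86,3.0,0,0.112],[0.86,3.0,0,0.112],[0.86,3.0,0,0.112],[0.86,3.0,0,0.112],[0.86,3.0,0,0.112],[0.86,3.0,0,0.112],[0.86,3.0,0,0.112],[0.86,3.0,0,0.112],[0.86,3.0,0,0.112],[0.86,3.0,0,0.112]],
  ],
)

```text
t: 13.48
tool_pos: [0.5362, -0.0285, 0.2605]
tool_rot: [-3.05, 0.753, -0.003]
contact_force: [1.4, 0.6, 0.1]
opening: 0.0469
```

Emit:
step_arm(
  moves=[
    [[0.86,3.0,0,0.112],[0.86,3.0,0,0.112],[0.86,3.0,0,0.112],[0.86,3.0,0,0.112],[0,0,0,0],[0,0,0,0]],
  ],
)

```text
t: 13.98
tool_pos: [0.5704, 0.0911, 0.26]
tool_rot: [3.141, -0.063, 0.001]
contact_force: [-0.8, 0.0, -0.1]
opening: 0.0465
```

Run:
```python
from h import *
o=readout.get_obs();print(o["t"],o["tool_pos"],o["q"])
C={n:viewer.calibration(n) for n in["scene","top","wrist"]};I={n:viewer.get_image(n) for n in C}
for k in["bolt_knob","cover_knob","keeper_lip","bolt_tip","gate_hinge","tray_in"]:
  P={n:nets.pinpoint(n,k)[:2] for n in C}
  print(k,{n:[(np.round(d["at"],1).tolist(),round(d["confidence"],2)) for d in P[n]] for n in P})
  if k=="bolt_knob":
    r={n:ray(C[n],P[n][0]["at"]) for n in P if P[n]}
    for a,b in(("scene","top"),("scene","wrist"),("top","wrist")):
      if a in r and b in r: print("  ",a,b,tri([r[a],r[b]]).round(4))
    for n in P:
      if P[n]:print("  ",n,"at z.206",atz(C[n],P[n][0]["at"],.206).round(4))
g=np.hstack([cv2.resize(I["wrist"],(480,360)),cv2.resize(I["scene"][130:310,230:390],(320,360),interpolation=2)])
cv2.imwrite("pics/bolt.png",g)
```

```text
13.9833 [0.57041402 0.09113525 0.26003038] [ 2.98064761e-02 -8.64696401e-02  1.66132794e+00 -3.43864363e-04
  1.56609365e+00  6.99381124e-02]
bolt_knob {'scene': [([331.1, 230.5], 0.86), ([371.0, 312.7], 0.71)], 'top': [], 'wrist': [([317.9, 248.7], 0.74)]}
   scene wrist [0.571  0.0941 0.2192]
   scene at z.206 [0.5638 0.0822 0.206 ]
   wrist at z.206 [0.5716 0.0888 0.206 ]
cover_knob {'scene': [([299.4, 173.4], 0.62), ([373.4, 233.6], 0.59)], 'top': [([472.7, 290.7], 0.81), ([409.8, 230.8], 0.7)], 'wrist': []}
keeper_lip {'scene': [([309.7, 216.0], 0.82)], 'top': [([350.8, 232.2], 0.71), ([476.2, 192.5], 0.59)], 'wrist': [([317.1, 343.1], 0.65)]}
bolt_tip {'scene': [([304.3, 215.4], 0.97)], 'top': [([354.2, 233.7], 0.67)], 'wrist': [([315.4, 348.6], 0.93)]}
gate_hinge {'scene': [([215.8, 206.2], 0.66), ([370.1, 313.1], 0.61)], 'top': [], 'wrist': [([326.4, 174.1], 0.54)]}
tray_in {'scene': [([297.2, 177.9], 0.72)], 'top': [([472.0, 288.4], 0.76), ([474.0, 290.5], 0.62)], 'wrist': []}
```

View pics/bolt.png

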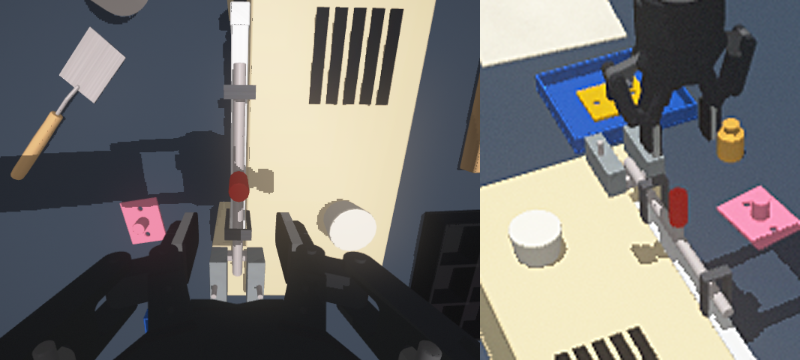

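The wrist view shows the red knob at (238,186) in the crop, with the fingers straddling it along cabinet x. The scene crop shows the yellow cover lying flat in the tray. I'll descend onto the bolt knob.

Emit:
step_arm(
  moves=[
    [[0.1,-0.2,-2,0],[0,0,-2,0],[0,0,-2,0],[0,0,-1.5,0],[0,0,-1,0],[0,0,-0.2,0],[0,0,0,0]],
  ],
)

```text
t: 15.62
tool_pos: [0.5711, 0.0879, 0.1716]
tool_rot: [3.141, -0.066, -0.002]
contact_force: [0.3, -0.6, 0.3]
opening: 0.0469
```

Emit:
step_arm(
  moves=[
    [[0,0,0,0],[0,0,0,0],[0,0,0,0],[0,0,0,0],[0,0,0,0]],
  ],
  grip=1.0,
  squeeze=60,
)

```text
t: 16.03
tool_pos: [0.5722, 0.0879, 0.174]
tool_rot: [-3.141, 0.066, -0.004]
contact_force: [-1.5, -0.4, 4.8]
opening: 0.0161
```

Gripped. Now I'll lift about 13 mm.

Emit:
step_arm(
  moves=[
    [[0,0,0.3,0],[0,0,0.4,0],[0,0,0.4,0],[0,0,0.2,0],[0,0,0,0],[0,0,0,0]],
  ],
)

```text
t: 16.53
tool_pos: [0.5715, 0.088, 0.1852]
tool_rot: [-3.141, 0.066, -0.0]
contact_force: [1.2, 0.4, -3.3]
opening: 0.0164
```

Run:
```python
from h import *
o=readout.get_obs();print(o["t"],o["tool_pos"],o["contact_force"])
C={n:viewer.calibration(n) for n in["scene","wrist"]};I={n:viewer.get_image(n) for n in C}
for k in["bolt_knob","bolt_tip","keeper_lip"]:
  P={n:nets.pinpoint(n,k)[:2] for n in C}
  print(k,{n:[(np.round(d["at"],1).tolist(),round(d["confidence"],2)) for d in P[n]] for n in P})
g=np.hstack([cv2.resize(I["wrist"],(400,300)),cv2.resize(I["scene"][170:275,270:410],(400,300),interpolation=2)])
cv2.imwrite("pics/lift.png",g)
```

```text
16.5333 [0.57146013 0.08797973 0.18517943] [ 1.2041595   0.38686403 -3.31124109]
bolt_knob {'scene': [([330.1, 229.0], 0.92)], 'wrist': [([315.2, 307.5], 0.73)]}
bolt_tip {'scene': [([294.8, 177.7], 0.67), ([297.9, 173.3], 0.52)], 'wrist': []}
keeper_lip {'scene': [([307.3, 218.0], 0.97)], 'wrist': [([314.3, 404.6], 0.87)]}
```

View pics/lift.png

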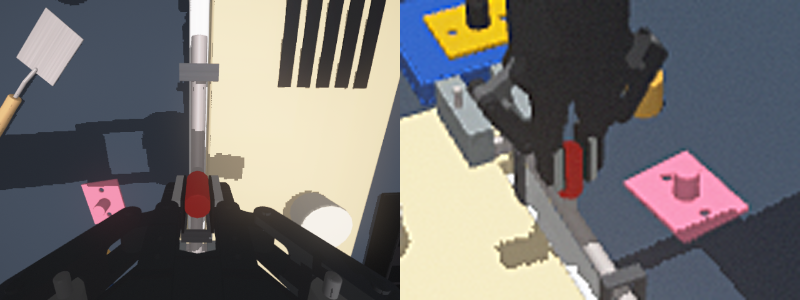

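The wrist view shows the red knob gripped, and the scene view shows it raised out of line with the guides. The lift is about 12 mm, so I'll add 1.5 mm and then draw along cabinet +y.

Emit:
step_arm(
  moves=[
    [[0,0,0.15,0],[0,0,0,0],[0.02,0.5,0,0],[0.02,0.5,0,0],[0.02,0.5,0,0],[0.02,0.5,0,0],[0.02,0.5,0,0],[0.02,0.5,0,0],[0,0,0,0]],
  ],
)

```text
t: 17.68
tool_pos: [0.5727, 0.1192, 0.1868]
tool_rot: [-3.14, 0.065, -0.001]
contact_force: [2.1, 0.9, -2.2]
opening: 0.016
```

Emit:
step_arm(
  moves=[
    [[0.02,0.4,0,0],[0.02,0.4,0,0],[0.01,0.3,0,0],[0.01,0.2,0,0],[0,0,0,0],[0,0,0,0]],
  ],
)

```text
t: 18.18
tool_pos: [0.5732, 0.1314, 0.1867]
tool_rot: [-3.14, 0.066, -0.0]
contact_force: [2.9, -0.5, -2.8]
opening: 0.016
```

Emit:
step_arm(
  moves=[
    [[0.01,0.15,0,0],[0,0,0,0],[0,0,0,0]],
  ],
)

```text
t: 18.43
tool_pos: [0.5733, 0.1324, 0.1867]
tool_rot: [-3.141, 0.066, -0.0]
contact_force: [2.2, -1.9, -1.0]
opening: 0.0162
```

Run:
```python
from h import *
C={n:viewer.calibration(n) for n in["scene","wrist"]};I={n:viewer.get_image(n) for n in C}
o=readout.get_obs();print(o["t"],o["tool_pos"],o["contact_force"])
for k in["bolt_knob","gate_hinge","keeper_lip"]:
  P={n:nets.pinpoint(n,k)[:2] for n in C}
  print(k,{n:[(np.round(d["at"],1).tolist(),round(d["confidence"],2)) for d in P[n]] for n in P})
g=np.hstack([cv2.resize(I["wrist"],(400,300)),cv2.resize(I["scene"][170:275,270:410],(400,300),interpolation=2)])
cv2.imwrite("pics/draw.png",g)
```

```text
18.5333 [0.57330589 0.13239774 0.18671085] [ 2.71517225 -0.9513264  -2.77017859]
bolt_knob {'scene': [([337.1, 241.2], 0.86)], 'wrist': [([314.4, 310.2], 0.67)]}
gate_hinge {'scene': [([370.3, 312.6], 0.68)], 'wrist': [([319.2, 3.3], 0.89)]}
keeper_lip {'scene': [([296.0, 180.3], 0.62), ([308.0, 217.1], 0.61)], 'wrist': []}
```

View pics/draw.png

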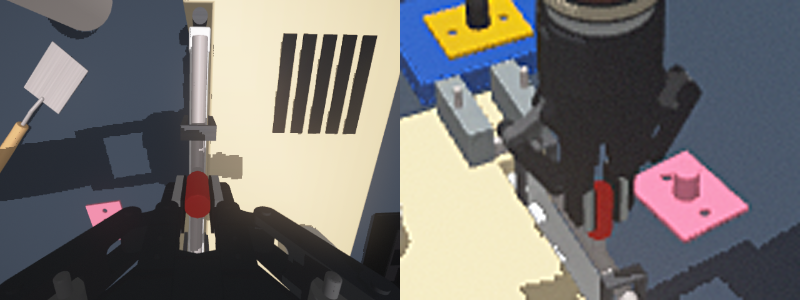

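The bolt is drawn about 45 mm and is out of the keeper, and the gate is still shut. I'll swing along the arc (hinge near (0.578, 0.265), r about 0.133), turning the tool with the gate.

Emit:
step_arm(
  moves=[
    [[-0.36,0.02,0,-0.0275],[-0.36,0.03,0,-0.0275],[-0.36,0.04,0,-0.0275],[-0.36,0.05,0,-0.0275],[-0.36,0.06,0,-0.0275],[-0.36,0.065,0,-0.0275],[-0.36,0.08,0,-0.0275],[-0.35,0.085,0,-0.0275],[0,0,0,0]],
  ],
)

```text
t: 19.58
tool_pos: [0.5445, 0.1373, 0.187]
tool_rot: [-3.114, 0.41, -0.001]
contact_force: [4.5, 0.3, -2.9]
opening: 0.0159
```

Emit:
step_arm(
  moves=[
    [[-0.35,0.1,0,-0.0275],[-0.35,0.1,0,-0.0275],[-0.35,0.12,0,-0.0275],[-0.34,0.12,0,-0.0275],[-0.34,0.14,0,-0.0275],[-0.33,0.14,0,-0.0275],[-0.33,0.16,0,-0.0275],[-0.33,0.16,0,-0.0275],[0,0,0,0],[0,0,0,0]],
  ],
)

```text
t: 20.42
tool_pos: [0.5179, 0.1472, 0.187]
tool_rot: [-3.051, 0.747, -0.002]
contact_force: [4.5, -0.4, -2.1]
opening: 0.016
```

Run:
```python
from h import *
C={n:viewer.calibration(n) for n in["scene","wrist","top"]};I={n:viewer.get_image(n) for n in C}
o=readout.get_obs();print(o["t"],o["tool_pos"],o["contact_force"],o["opening"])
d=np.array([.578,.265])-o["tool_pos"][:2];print("r",np.linalg.norm(d),"deg",np.degrees(np.arctan2(d[0],d[1])-.037))
for k in["bolt_knob","gate_hinge"]:
  P={n:nets.pinpoint(n,k)[:2] for n in C}
  print(k,{n:[(np.round(e["at"],1).tolist(),round(e["confidence"],2)) for e in P[n]] for n in P})
g=np.hstack([cv2.resize(I["wrist"],(400,300)),cv2.resize(I["scene"][150:330,210:450],(400,300),interpolation=2)])
cv2.imwrite("pics/open.png",g)
```

```text
20.5667 [0.51789156 0.14704339 0.18697136] [ 4.98914607  0.2073086  -2.20321769] 0.015734728308887395
r 0.13238876898817886 deg 24.882581805522964
bolt_knob {'scene': [([371.9, 237.4], 0.86)], 'wrist': [([317.5, 309.6], 0.75)], 'top': []}
gate_hinge {'scene': [([369.7, 312.7], 0.83)], 'wrist': [([320.6, 4.4], 0.87)], 'top': []}
```

View pics/open.png

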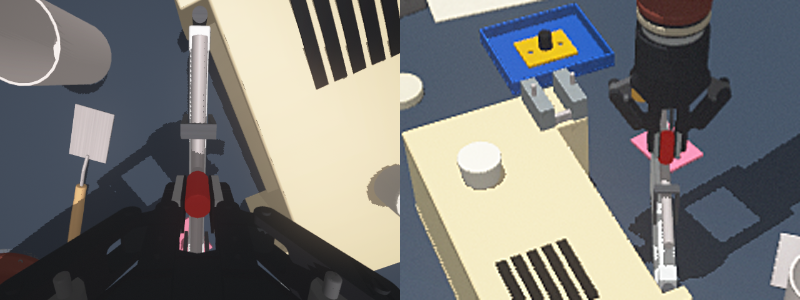

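The gate stands open at about 25° with the knob held. The cover lies flat, knob up, in the tray, and the roof cup has not moved. Handing in.

Emit:
step_arm(
  moves=[
    [[0,0,0,0],[0,0,0,0],[0,0,0,0]],
  ],
)

```text
t: 21.12
tool_pos: [0.5175, 0.1471, 0.1867]
tool_rot: [-3.051, 0.75, -0.0]
contact_force: [4.8, -1.1, -1.3]
opening: 0.016
```

```bash
python3 -c "
from h import *
o=readout.get_obs();print(o['t'],o['tool_pos'],o['contact_force'],o['opening']);print(ctrl.finish_job())"
```

```text
21.1167 [0.51746662 0.14705741 0.18672882] [ 4.7960765  -1.08460733 -1.28928819] 0.01596926452467505
the job is handed in; nothing more can be done
None
```

The job is done and was handed in at 21.1 s, with the arm still holding the gate open; no verdict was given.

- **Cover:** I lifted the yellow plate straight off its pins, lowered it until it touched the tray floor (about 8.5 N), and let go. The last picture shows it flat in the tray with the knob up.
- **Bolt:** I lifted it about 13 mm and drew it back 44.5 mm from where it started, with the gate still shut. It never hit its stop.
- **Gate:** I swung it open to about 25° (24.9° worked out from the gripper position and the estimated hinge). The gripper is holding the knob against about 5 N, which fits the closing spring.
- **Other objects:** The roof cup looked unmoved in the last picture. I did not measure the jug, jar, disc and weight again at the end. The arm's path stayed clear of them and I saw no unexpected forces.

**What disagreed:** My first grasp of the cover closed on nothing. The real fingertips were about 2 cm higher than the reported position, so I allowed for that from then on. The network heights also varied by about 1–2 cm between camera pairs. I relied on the pictures, the grip opening and the contact force instead.

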